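Stack two kit cartons in the sloping rack

ROBOT

A 6-joint arm with a two-finger parallel gripper is mounted at the origin on a cart in front of the work surface, level with it; the furniture and walls round the work are solid. World frame = base frame: x ahead of the robot, y to its left, z up, the work surface at z = 0. Lengths are in m, angles in rad, forces in N, time in s.
With the tool pointing down it reaches from about 0.35 to 0.975 m from the base axis. Payload 4.9 kg.
Tool frame: the origin (TCP) lies at the centre of the arm's flange, where the gripper is bolted on; the fingertips stand 173 mm ahead of it and the grasp point (between the pads) lies 155 mm ahead of it (ctrl.finger_overhang is the distance from the TCP to the fingertips, in m); z points along the fingers, y is the direction in which the jaws open and shut (so a half turn about z gives the same grasp; the last joint's range is limited). The gripper opens to 85 mm and grips with 20 to 120 N. Pads are 22 mm wide; open, the fingers measure 114 mm over their backs; the gripper's body (76 mm by 85 mm) begins 54 mm behind the grasp point. The pads swing forward as they close: fully open they stand 13 mm farther back than shut.
Start: joints at [1.119, 0.053, 1.613, -0, 1.476, -0.119], TCP at [0.204, 0.591, 0.405] pointing down, gripper open.
Joint ranges: [-3.01, 3.01], [-1.01, 2.22], [0.06, 2.58], [-1.02, 4.17], [0.09, 2.62], [-3.14, 3.14]. Speed limits (rad/s): [2.57, 2.57, 3.14, 3.14, 3.14, 3.14].

INTERFACE

Orientations are given as a rotation vector (axis times angle).
In Python, from station import ctrl, eyes, spotter gives the robot as it stands.
- The arm moves only by the shell command python3 -m crank 'ROWS' [FORCE]. ROWS is JSON, a list of rows, each a list of 7 numbers: the turn, a rotation vector about the tool's x, y, z in rad, then the shift along the tool's x, y, z in mm, then the closure, from -1 (fully open) to 1 (shut). A call has 1 to 8 rows; each row shifts and turns the pose as measured when the row begins, along the tool's axes as they then stand; what a row does not reach is not made up. A row lasts 1/12 s, in which the tool goes at most 41.7 mm and 7.16 degrees, less where a joint would pass 70% of its speed; a pose out of reach is approached as far as the arm can. A call is refused whole if a number of a shift passes 41.7 or a number of a turn 0.125, either way. A call with a gripper value outside its range is refused whole. The fingers move at their own pace and stop on an object; FORCE is the grip in N (left out, the last holds). Time passes only in rows, so rows that do not move let the fingers close. It gives the time, the measured TCP pose, the force and the opening at its end, in the units of the state.
- ctrl.get_obs(): the state, without advancing time (a new reading comes with each control period).
- eyes.get_image(name): name is "scene" or "top"; returns a dict with "image" (384x512x3 uint8, red, green, blue), "vertical_fov" (degrees; the focal length in pixels is half the picture's height over the tangent of half this angle, whatever the lens; pixels are square), "cx", "cy" (the principal point, pixels), "rvec" (rotation vector, rad) and "tvec" (3), from world to camera coordinates, as OpenCV has them. Camera axes: x right, y down, z forward; pixel columns grow to the right and rows downward; lengths in m; the calibration is good to about 2 mm. A picture is of the moment at which its call begins. There is no depth.
- ctrl.finish_job(): hands the job in, once; it reports no verdict.
Trained networks look in a picture, given as the dict that the camera call returned (one of the last four; its "shot" number tells which), for a name from the list of things; names that differ only in an ending like _2 or _b are one class to them, and where a whole thing is asked for, a point or a joint stands for the part that bears it (a point fixed in the world has none). Each returns a list of dicts, best first, with "confidence" (0 to 1); they miss things now and then, are a little off and sometimes report something else, mostly with a low value. They report only what shows in the picture. A call takes as long as a camera call. They do not tell look-alikes from the thing itself.
- spotter.look_for(query, picture): "centre" ([x, y, z] in m, in world coordinates, good to about 4 mm: the middle of the surface that is visible of it).
- spotter.outline_of(query, picture): "region" (384x512 bool, what is visible of it).
- spotter.mark_of(query, picture): "centre" ([x, y, z] in m, in world coordinates, good to about 4 mm: a listed point, or the origin of a listed thing).
The state is a dict: "t": time; "q": joint angles; "dq": joint speeds; "effort": joint torques, N m; "tool_pos": TCP position; "tool_rot": TCP orientation; "contact_force": force on the tool from outside, world axes, zero at the start; "wrist_torque": the same for the moment, N m; "opening": finger opening in m.
Only numpy, scipy, OpenCV 4.12 (cv2) and the standard library are available. Lean on these libraries where they do the work, as an engineer would, in place of code of your own. Each camera call takes 0.05 s, during which the arm holds its last target.

TASK

Stock the sloping carton rack: first lay the blue-banded carton flat on the tray, its long side to the backstop and centred, and ease it gently back until it touches the backstop and stays there; then lay the green-banded carton squarely on top of it and ease that back until it too touches the backstop. Leave both right way up and at rest, and do not disturb the bottles, dishes and boxes around.

Things in the scene. Friction and masses are not known exactly. Their poses are not given: they have to be found in the camera images.
- tray (a point): middle of the top surface of the rack's grey sloping tray, 140 mm wide, 45 mm above the table here. x points down the 20 degree slope, away from the robot, to the backstop; y across; z square to the surface, up. The surface runs from x = -80 mm (raised front, steel rod edge, no lip) to +70 mm, sides open. Friction (0.5 to 0.75) holds a carton wherever it is left; it does not slide home alone.
- stop_zone (a point): a fixed point on the tray surface, tray x = +35 mm (axes as the rack). The backstop, an aluminium plate 124 mm wide and 62 mm high, square to the tray and centred, is clamped with its front face up to 10 mm before or behind this point; the setting is not reported: feel for it. Sliding a carton takes under 2 N; above 3 N it has met the backstop. Over 40 N is rough.
- rack: the whole rack, 170 x 150 mm base plate, fixed to the table; origin under its middle, x level towards the backstop, z up. A finger does not fit between the backstop and a carton that is home: set each carton down about 25 mm short of it, let go, and push it home from the front.
- blue_carton_mid (a point): centre of the blue-banded test-kit carton, a stiff tan box 60 x 110 x 40 mm, 0.15 to 0.31 kg, blue band round it near one end. x across the 60 mm depth, y along the 110 mm, z up. Starts flat on the table, left or right, centre 20 mm up. Grip it across the 60 mm; 20 N of grip suits it.
- green_carton_mid (a point): centre of the green-banded test-kit carton, a stiff tan box 60 x 110 x 40 mm, 0.15 to 0.31 kg, green band round it near one end. x across the 60 mm depth, y along the 110 mm, z up. Starts flat on the table, left or right, centre 20 mm up. Grip it across the 60 mm; 20 N of grip suits it.
- reagent_amber: bystander: amber reagent bottle with black cap, 54 mm across, 108 mm tall; origin under its centre. Leave alone.
- reagent_white: bystander: white reagent bottle with black cap, 48 mm across, 92 mm tall; origin under its centre. Leave alone.
- tip_box: bystander: pipette tip box with clear lid, 72 x 122 x 64 mm; origin under its centre. Leave alone.
- petri_dish: bystander: petri dish 62 mm across, 13 mm tall; origin under its centre. Leave alone.
- beaker: bystander: clear beaker, 55 mm across, 68 mm tall; origin under its centre. Leave alone.
Mind the look-alikes: they are no part of the job. Leave any pink or red look-alike of the part that bears blue_carton_mid alone.

How it is judged:
On the way:
1. the blue-banded carton lies flat on the tray, long side touching the backstop, centred, and nothing is on it or holding it (x of backstop_c0 in the frame of blue_carton_mid between -0.036 and 0.036 m and y of blue_carton_mid in the frame of tray between -0.015 and 0.015 m and angle between the x axis of blue_carton_mid and the x axis of tray, either way round below 0.08 rad and angle between the z axis of blue_carton_mid and the z axis of tray, either way round below 0.06 rad and angle between blue_carton_mid's own z axis and vertical below 0.6 rad and z of blue_carton_mid in the frame of tray between 0.016 and 0.024 m and linear speed of blue_carton below 0.01 m/s and angular speed of blue_carton below 0.1 rad/s and contact force between blue_carton and green_carton below 0.1 N and contact force between the fingers and blue_carton below 0.1 N), for 0.2 s.
At the end, for the whole second after the job is handed in: The blue-banded carton lies flat on the tray and the green-banded one flat on top of it, both right way up (either way round), at rest, each with its long side within 3 mm of the backstop, square to it within about 4 degrees and centred on the tray within 15 mm (x of backstop_c0 in the frame of blue_carton_mid between -0.036 and 0.036 m and y of blue_carton_mid in the frame of tray between -0.015 and 0.015 m and angle between the x axis of each of blue_carton_mid, green_carton_mid and the x axis of tray, either way round below 0.08 rad and angle between the z axis of each of blue_carton_mid, green_carton_mid and the z axis of tray, either way round below 0.06 rad and angle between each of blue_carton_mid, green_carton_mid's own z axis and vertical below 0.6 rad and z of blue_carton_mid in the frame of tray between 0.016 and 0.024 m and x of backstop_c0 in the frame of green_carton_mid between -0.036 and 0.036 m and y of green_carton_mid in the frame of tray between -0.015 and 0.015 m and z of green_carton_mid in the frame of blue_carton_mid between 0.036 and 0.044 m and linear speed of each of blue_carton, green_carton below 0.01 m/s and angular speed of each of blue_carton, green_carton below 0.1 rad/s); the robot touches nothing.
It fails at once if a carton is pressed against the rack, or on the other carton, with more than 40 N (contact force between any of blue_carton, green_carton and rack above 40 N or contact force between blue_carton and green_carton above 40 N).
It fails at once if a bystander bottle, dish or box is moved by more than 20 mm (distance of any of reagent_amber, reagent_white, tip_box, petri_dish, beaker from where it was at the start of the episode above 0.02 m).
It also fails if it takes over 72 s, if anything falls off the work surface, if the arm or the gripper's body presses on something with over 40 N, if the wrist force passes 120 N, or if a joint passes its speed limit or range.

## Working session

There is one attempt and no reset: what is moved stays moved. The work goes in short steps, Python scripts to look and compute and a shell command to move; the robot and the scene stay as the last step left them, time stands still between calls to the robot, and variables do not carry over. Pictures are saved under pics/ and viewed, and the job is handed in when it is done.

```bash
ls; mkdir -p pics; cat > h.py <<'E'
import numpy as np, cv2
from scipy.spatial.transform import Rotation as R
from station import ctrl, eyes, spotter
def shot(name,fn):
    p=eyes.get_image(name); cv2.imwrite('pics/'+fn,p['image'][:,:,::-1]); return p
def K(p):
    h,w=p['image'].shape[:2]; f=h/2/np.tan(np.radians(p['vertical_fov'])/2)
    return np.array([[f,0,p['cx']],[0,f,p['cy']],[0,0,1]])
def proj(p,X):
    return cv2.projectPoints(np.array(X,float).reshape(-1,1,3),np.array(p['rvec'],float),np.array(p['tvec'],float),K(p),None)[0][:,0]
def ray(p,uv,z):
    Rm=R.from_rotvec(p['rvec']).as_matrix(); t=np.array(p['tvec']); c=-Rm.T@t
    d=Rm.T@np.linalg.inv(K(p))@np.array([uv[0],uv[1],1.]); return c+d*(z-c[2])/d[2]
E
python3 - <<'E'
from h import *
for n in ['scene','top']:
    p=shot(n,n+'0.png'); print(n,p['vertical_fov'],p['cx'],p['cy'],p['rvec'],p['tvec'])
    for q in ['tray','stop_zone','rack','blue_carton_mid','green_carton_mid','reagent_amber','reagent_white','tip_box','petri_dish','beaker']:
        print(q,[(np.round(d['centre'],3),round(d['confidence'],2),np.round(proj(p,d['centre'])[0])) for d in spotter.mark_of(q,p)])
print(ctrl.get_obs())
E
```

```text
pics
scene 45.02290431396156 250.54901742922584 198.13285151153178 [ 1.97439339 -0.54323232  0.31384574] [-0.43745588  0.2490656   1.39663267]
tray [(array([ 0.572, -0.089,  0.04 ]), 0.69, array([281., 231.]))]
stop_zone [(array([ 0.605, -0.082,  0.034]), 0.93, array([287., 229.]))]
rack [(array([ 0.577, -0.094,  0.002]), 0.96, array([282., 241.]))]
blue_carton_mid [(array([0.526, 0.209, 0.02 ]), 0.96, array([228., 205.])), (array([ 0.374, -0.198,  0.02 ]), 0.91, array([246., 270.])), (array([ 0.813, -0.196,  0.018]), 0.73, array([356., 231.])), (array([0.464, 0.676, 0.021]), 0.6, array([168., 168.]))]
green_carton_mid [(array([ 0.492, -0.302,  0.021]), 0.8, array([298., 275.])), (array([0.524, 0.21 , 0.02 ]), 0.5, array([227., 205.]))]
reagent_amber [(array([ 0.733,  0.162, -0.006]), 0.61, array([279., 203.]))]
reagent_white [(array([ 0.732, -0.068,  0.002]), 0.67, array([314., 226.]))]
tip_box [(array([ 0.711,  0.293, -0.006]), 0.9, array([258., 192.]))]
petri_dish [(array([ 0.372, -0.005,  0.001]), 0.55, array([217., 246.])), (array([ 0.711,  0.292, -0.004]), 0.24, array([258., 19
[... 1134 characters left out ...]
8, -0.258,  0.003]), 0.64, array([371., 162.]))]
{'t': 1.1, 'q': array([ 1.11897069e+00,  5.27133663e-02,  1.61290306e+00,  2.23788952e-05,
        1.47598640e+00, -1.19004008e-01]), 'dq': array([-0.00070899,  0.00082681,  0.0007107 ,  0.00160427,  0.00018946,
       -0.00049121]), 'effort': array([-5.80528717e-05, -3.93690133e+01, -3.70465851e+01, -8.22225547e-05,
        5.41388981e-04,  3.79478209e-06]), 'tool_pos': array([0.20418785, 0.59068972, 0.40469345]), 'tool_rot': array([-5.20384676e-01, -3.09816912e+00,  5.47336563e-06]), 'contact_force': array([-0.64926536,  0.17978671,  0.52710933]), 'wrist_torque': array([-0.00057237, -0.01688807, -0.0271668 ]), 'opening': 0.08524117222363682}
```

View pics/scene0.png

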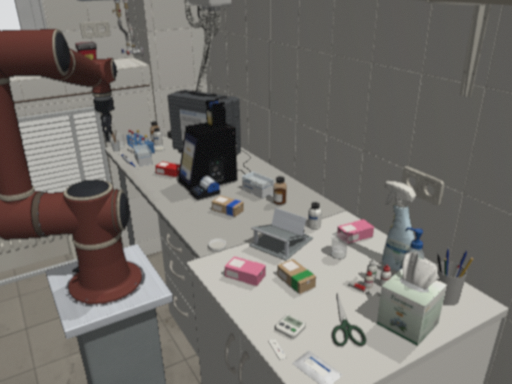

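View pics/top0.png

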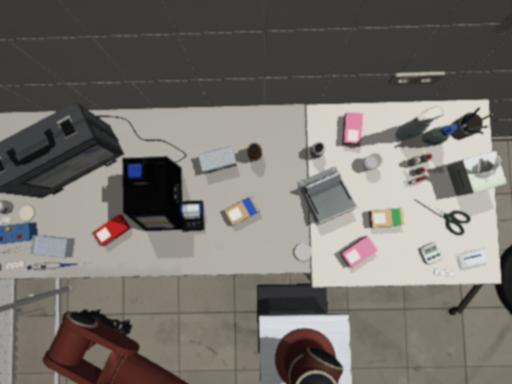

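```bash
python3 - <<'E'
import cv2
a=cv2.imread('pics/top0.png')
cv2.imwrite('pics/top0c.png',cv2.resize(a[110:310,220:420],None,fx=3,fy=3,interpolation=cv2.INTER_CUBIC))
E
```

```text
(no output)
```

View pics/top0c.png

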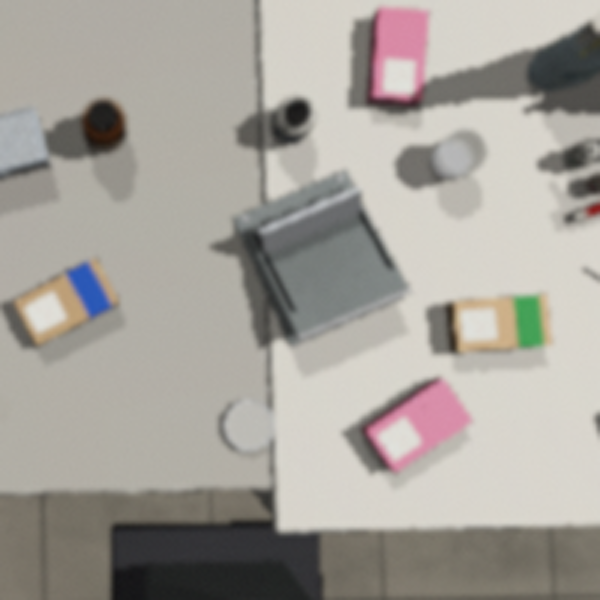

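```bash
cat > fit.py <<'E'
from h import *
from scipy.optimize import minimize
def boxpts(x,y,th,dims,z0=0.0,T=None):
    a=np.array([[i,j,k] for i in(-.5,.5) for j in(-.5,.5) for k in(0,1)])*dims
    c,s=np.cos(th),np.sin(th); M=np.array([[c,-s,0],[s,c,0],[0,0,1]])
    return a@M.T+[x,y,z0]
def mask(p,P,S=4):
    m=np.zeros((384*S,512*S),np.uint8)
    h=cv2.convexHull(((proj(p,P)+.5)*S).astype(np.float32))
    cv2.fillConvexPoly(m,np.round(h*16).astype(np.int32),1,shift=4)
    return cv2.resize(m.astype(np.float32),(512,384),interpolation=cv2.INTER_AREA)
def fit(ps,regs,x0,f):
    def cost(v):
        c=0
        for p,r in zip(ps,regs):
            m=mask(p,f(v)); c+=np.abs(m-r).sum()/r.sum()
        return c
    best=None
    for th in x0[2]:
        r=minimize(cost,[x0[0],x0[1],th],method='Nelder-Mead',options=dict(initial_simplex=np.array([[x0[0],x0[1],th],[x0[0]+.01,x0[1],th],[x0[0],x0[1]+.01,th],[x0[0],x0[1],th+.3]]),xatol=1e-4,fatol=1e-4))
        if best is None or r.fun<best.fun: best=r
    return best
E
python3 - <<'E'
from fit import *
ps=[eyes.get_image('scene'),eyes.get_image('top')]
import pickle
out={}
for q,c in [('blue_carton_mid',(.525,.208)),('green_carton_mid',(.492,-.300)),('rack',(.574,-.092))]:
    regs=[];pp=[]
    for p in ps:
        for d in spotter.outline_of(q,p):
            r=d['region']; v,u=np.nonzero(r); 
            e=proj(p,[c[0],c[1],.02])[0]
            print(q,round(d['confidence'],2),r.sum(),u.mean(),v.mean(),e)
            if np.hypot(u.mean()-e[0],v.mean()-e[1])<12: regs.append(r.astype(np.float32));pp.append(p);break
    out[q]=regs
    if q!='rack':
        for sel in ([0,1],[0],[1]):
            if max(sel)<len(regs):
                b=fit([pp[i] for i in sel],[regs[i] for i in sel],(*c,[0,.6,1.2,-.6,1.6]),lambda v:boxpts(*v,np.array([.06,.11,.04])))
                print(q,sel,b.x,b.fun)
pickle.dump((ps,out),open('o.pkl','wb'))
# colour pixels of rack in top
E
```

```text
blue_carton_mid 0.87 289 167.719723183391 168.94809688581316 [227.51175613 205.41619347]
blue_carton_mid 0.62 422 227.54739336492892 205.85781990521326 [227.51175613 205.41619347]
blue_carton_mid 0.88 623 358.58587479935795 250.7207062600321 [242.97114593 210.14008256]
blue_carton_mid 0.87 593 352.3086003372681 127.51264755480607 [242.97114593 210.14008256]
blue_carton_mid 0.62 590 386.4186440677966 217.31525423728814 [242.97114593 210.14008256]
blue_carton_mid 0.61 204 254.3578431372549 150.84803921568627 [242.97114593 210.14008256]
blue_carton_mid 0.59 558 242.17921146953404 210.03046594982078 [242.97114593 210.14008256]
blue_carton_mid [0, 1] [0.52542123 0.21094529 0.45956712] 0.26140454411506653
blue_carton_mid [0] [0.52335098 0.21248351 0.29322549] 0.1932760626077652
blue_carton_mid [1] [0.52591422 0.21074927 0.47598786] 0.04581093043088913
green_carton_mid 0.97 858 296.1969696969697 275.9778554778555 [297.20710329 275.09711124]
green_carton_mid 0.64 594 385.969696969697 217.06902356902356 [386.4750477  216.01957254]
green_carton_mid [0, 1] [ 0.48849449 -0.29672661  0.04030402] 0.11954480409622192
green_carton_mid [0] [ 0.48686963 -0.29877964  0.0152026 ] 0.05652680620551109
green_carton_mid [1] [ 0.48897439 -0.29637942  0.05447199] 0.046611953526735306
rack 0.86 1947 281.10580380071906 235.3281972265023 [281.38313532 236.45050949]
rack 0.88 2035 326.195085995086 195.13513513513513 [326.67976634 194.40408359]
```

```bash
python3 - <<'E'
from fit import *
a=cv2.imread('pics/scene0.png')
cv2.imwrite('pics/s0c.png',cv2.resize(a[190:265,235:325],None,fx=8,fy=8,interpolation=cv2.INTER_CUBIC))
a=cv2.imread('pics/top0.png')
cv2.imwrite('pics/t0c.png',cv2.resize(a[160:230,290:365],None,fx=8,fy=8,interpolation=cv2.INTER_CUBIC))
E
```

```text
(no output)
```

View pics/t0c.png

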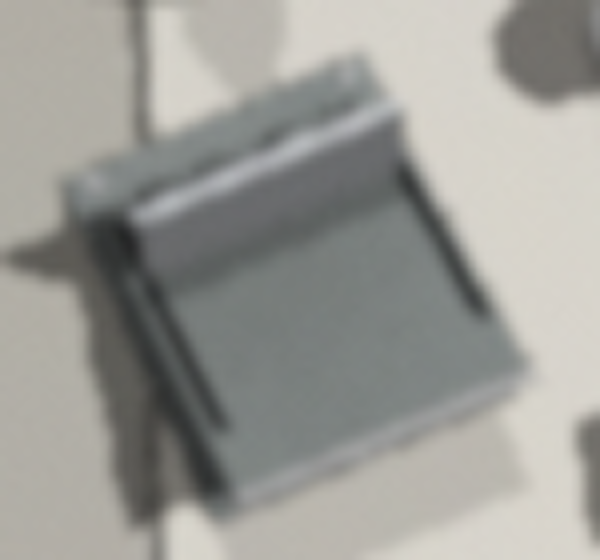

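View pics/s0c.png

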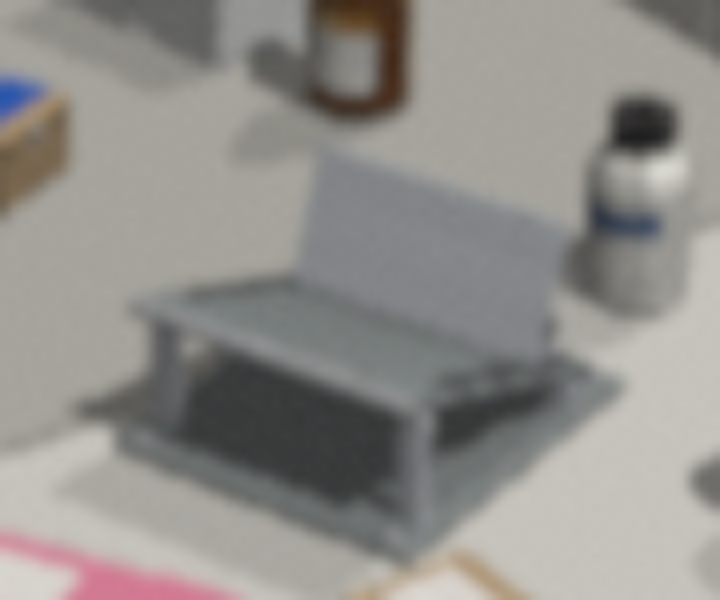

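```bash
python3 - <<'E'
from fit import *
import pickle
from scipy.optimize import least_squares
ps,out=pickle.load(open('o.pkl','rb'))
t=lambda x,y:(290+(x+.5)/8-.5,160+(y+.5)/8-.5)
s=lambda x,y:(235+(x+.5)/8-.5,190+(y+.5)/8-.5)
# (cam, pix, kind, coords)
O=[(1,t(222,503),'T',(-80,70,0)),(1,t(528,378),'T',(-80,-70,0)),(1,t(132,216),'B',(0,62,62)),(1,t(398,106),'B',(0,-62,62)),
(1,t(68,185),'R',(85,75,3)),(1,t(365,60),'R',(85,-75,3)),
(0,s(135,308),'T',(-80,70,0)),(0,s(420,408),'T',(-80,-70,0)),(0,s(324,150),'B',(0,62,62)),(0,s(568,236),'B',(0,-62,62)),
(0,s(115,445),'R',(-85,75,3)),(0,s(408,555),'R',(-85,-75,3)),(0,s(622,385),'R',(85,-75,3))]
def world(v,k,c):
    x,y,psi,d,ox=v; c=np.array(c)/1000.
    Rz=R.from_euler('z',psi).as_matrix()
    if k!='R':
        if k=='B': c=c+[.035+d,0,0]
        c=R.from_euler('y',np.radians(20)).as_matrix()@c+[ox,0,.045]
    return Rz@c+[x,y,0]
def res(v):
    r=[]
    for cam,px,k,c in O: r+=list(proj(ps[cam],world(v,k,c))[0]-px)
    return np.array(r)
f=least_squares(res,[.574,-.092,.4,0,0],loss='soft_l1')
print(f.x); print(np.round(f.fun.reshape(-1,2),1))
E
```

```text
[ 0.57048816 -0.09271676  0.39003664  0.00077413 -0.00076818]
[[ 2.5  0.1]
 [ 1.6 -0.7]
 [ 0.8 -0.1]
 [ 0.8 -0.9]
 [-0.5 -0. ]
 [ 0.2 -1. ]
 [-1.1 -1.6]
 [-1.3 -1. ]
 [-0.2 -1. ]
 [-0.1 -1.7]
 [-1.1 -0.2]
 [-0.5  0.9]
 [ 0.2 -0.4]]
```

```bash
cat > plan.py <<'E'
from h import *
import sys
C=np.array([.571,-.092,0]);PSI=.39
TR=R.from_euler('z',PSI).as_matrix()@R.from_euler('y',np.radians(20)).as_matrix()
TO=C+[0,0,.045]
def frame(y,n):
    z=-np.array(n);y=np.array(y);y=y-z*(y@z);y/=np.linalg.norm(y);return np.column_stack([np.cross(y,z),y,z])
def table(yaw): return frame([np.cos(yaw),np.sin(yaw),0],[0,0,1])
def trayR(a=0): return frame(TR@[np.cos(a),np.sin(a),0],TR[:,2])
def cur():
    o=ctrl.get_obs(); return np.array(o['tool_pos']),R.from_rotvec(o['tool_rot']).as_matrix(),o
def plan(P,Rt,g,smax=40.,rmax=.115):
    p,Rc,o=cur(); P=np.array(P)
    rv=R.from_matrix(Rc.T@Rt).as_rotvec(); d=(P-p)
    n=max(1,int(np.ceil(max(np.abs(rv).max()/rmax,np.linalg.norm(d)*1000/smax))))
    print('t%.1f'%o['t'],'rows',n,'rot',np.round(rv,3),'d',np.round(d*1000,1))
    Rk=Rc; rows=[]
    for k in range(n):
        s=Rk.T@(d/n)*1000; rows.append([*np.round(rv/n,3),*np.round(s,1),g]); Rk=Rk@R.from_rotvec(rv/n).as_matrix()
    for i in range(0,n,8): print(str(rows[i:i+8]).replace('np.float64','').replace('(','').replace(')','').replace(' ',''))
def tray_tcp(x,y,ztip): return TO+TR@np.array([x,y,ztip+.173])
def where():
    p,Rc,o=cur(); t=TR.T@(p+Rc[:,2]*.173-TO)*1000
    f=np.array(o['contact_force']); print('t%.2f tip in tray mm'%o['t'],np.round(t,1),'F world',np.round(f,1),'tray',np.round(TR.T@f,1),'open',round(o['opening']*1000,1),'q',np.round(o['q'],2), 'tcp',np.round(p,4))
E
python3 - <<'E'
from plan import *
plan([.37,.22,.33],table(.476),-1)
E
```

```text
t1.5 rows 11 rot [ 0.    -0.     0.762] d [ 165.8 -370.7  -74.7]
[[0.0,-0.0,0.069,-25.3,-26.9,6.8,-1],[0.0,-0.0,0.069,-27.1,-25.1,6.8,-1],[0.0,-0.0,0.069,-28.7,-23.2,6.8,-1],[0.0,-0.0,0.069,-30.3,-21.1,6.8,-1],[0.0,-0.0,0.069,-31.7,-19.0,6.8,-1],[0.0,-0.0,0.069,-32.9,-16.8,6.8,-1],[0.0,-0.0,0.069,-34.0,-14.4,6.8,-1],[0.0,-0.0,0.069,-34.9,-12.0,6.8,-1]]
[[0.0,-0.0,0.069,-35.6,-9.6,6.8,-1],[0.0,-0.0,0.069,-36.2,-7.1,6.8,-1],[0.0,-0.0,0.069,-36.6,-4.6,6.8,-1]]
```

```bash
python3 -m crank '[[0,0,0.069,-25,-27,7,-1],[0,0,0.069,-27,-25,7,-1],[0,0,0.069,-29,-23,7,-1],[0,0,0.069,-30,-21,7,-1],[0,0,0.069,-32,-19,7,-1],[0,0,0.069,-33,-17,7,-1],[0,0,0.069,-34,-14,7,-1],[0,0,0.069,-35,-12,7,-1]]' 20
python3 -m crank '[[0,0,0.069,-36,-10,7,-1],[0,0,0.069,-36,-7,7,-1],[0,0,0.069,-37,-5,7,-1],[0,0,0,0,0,0,-1]]'
python3 - <<'E'
from plan import *
plan([.525,.209,.25],table(.476),-1)
E
```

```text
t: 2.17
tool_pos: [0.3249, 0.316, 0.3478]
tool_rot: [1.363, 2.83, 0.013]
contact_force: [0.6, 0.9, 0.2]
opening: 0.0855
t: 2.5
tool_pos: [0.3704, 0.2041, 0.3247]
tool_rot: [1.671, 2.657, 0.013]
contact_force: [-0.4, 0.9, -0.7]
opening: 0.0857
t2.5 rows 5 rot [ 0.008 -0.002 -0.028] d [154.6   4.9 -74.7]
[[0.002,-0.0,-0.006,-12.5,28.2,15.2,-1],[0.002,-0.0,-0.006,-12.7,28.1,15.1,-1],[0.002,-0.0,-0.006,-12.8,28.1,15.1,-1],[0.002,-0.0,-0.006,-13.0,28.0,15.0,-1],[0.002,-0.0,-0.006,-13.2,28.0,15.0,-1]]
```

```bash
python3 -m crank '[[0.002,0,-0.006,-12.5,28,15,-1],[0.002,0,-0.006,-12.5,28,15,-1],[0.002,0,-0.006,-13,28,15,-1],[0.002,0,-0.006,-13,28,15,-1],[0.002,0,-0.006,-13,28,15,-1],[0,0,0,0,0,0,-1]]'
python3 - <<'E'
from plan import *
plan([.525,.209,.182],table(.476),-1,smax=15)
shot('scene','s1.png')
a=cv2.imread('pics/s1.png')
cv2.imwrite('pics/s1c.png',cv2.resize(a[110:260,150:350],None,fx=4,fy=4,interpolation=cv2.INTER_CUBIC))
E
```

```text
t: 3.0
tool_pos: [0.5319, 0.2077, 0.2509]
tool_rot: [1.635, 2.68, 0.013]
contact_force: [-1.0, -0.1, -0.7]
opening: 0.0851
t3.0 rows 5 rot [ 0.009 -0.002 -0.001] d [ -6.9   1.3 -68.9]
[[0.002,-0.0,-0.0,0.8,-1.2,13.8,-1],[0.002,-0.0,-0.0,0.8,-1.2,13.8,-1],[0.002,-0.0,-0.0,0.9,-1.2,13.8,-1],[0.002,-0.0,-0.0,0.9,-1.2,13.8,-1],[0.002,-0.0,-0.0,0.9,-1.1,13.8,-1]]
```

View pics/s1c.png

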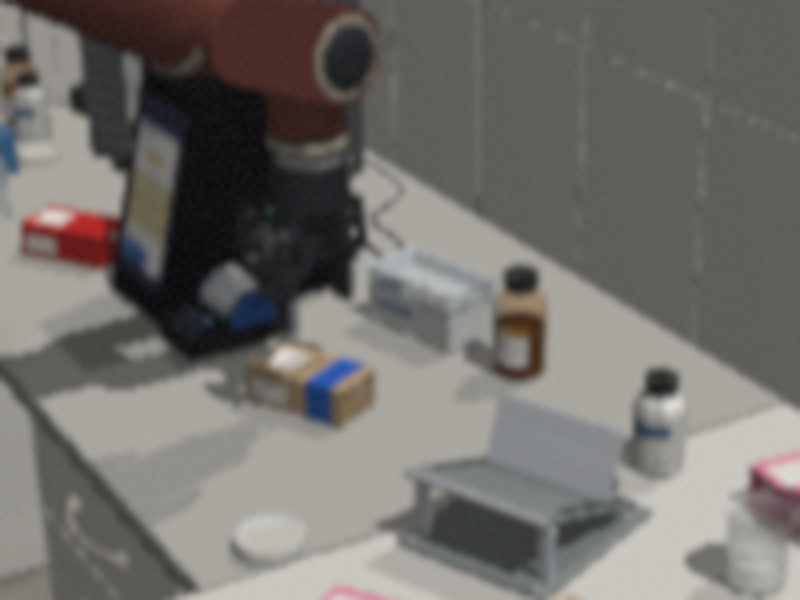

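The blue carton, at about (310,380) in the crop, is undisturbed. The gripper hangs above and behind it. Going down.

```bash
python3 -m crank '[[0.002,0,0,1,-1.5,14,-1],[0.002,0,0,1,-1.5,14,-1],[0.002,0,0,1,-1.5,14,-1],[0.002,0,0,1,-1,14,-1],[0,0,0,1,-1,12,-1],[0,0,0,0,0,0,-1]]'
python3 - <<'E'
from plan import *
plan([.525,.209,.182],table(.476),-1,smax=15)
where()
E
```

```text
t: 3.55
tool_pos: [0.5179, 0.2124, 0.1816]
tool_rot: [-1.63, -2.686, -0.008]
contact_force: [-1.0, 0.0, -0.4]
opening: 0.0852
t3.5 rows 1 rot [ 0.004 -0.003  0.004] d [ 7.1 -3.4  0.4]
[[0.004,-0.003,0.004,-6.3,4.7,-0.4,-1]]
t3.55 tip in tray mm [ 75.7 302.2 -11.2] F world [-1.   0.  -0.4] tray [-0.7  0.4 -0.7] open 85.2 q [ 0.26  0.15  1.92  0.    1.08 -0.23] tcp [0.5179 0.2124 0.1816]
```

```bash
python3 -m crank '[[0,0,0.004,-3,2,0,-1],[0,0,0,-3,2,0,-1],[0,0,0,0,0,0,-1],[0,0,0,0,0,0,1],[0,0,0,0,0,0,1],[0,0,0,0,0,0,1],[0,0,0,0,0,0,1],[0,0,0,0,0,0,1]]' 20
python3 -m crank '[[0,0,0,0,0,0,1],[0,0,0,0,0,0,1],[0,0,0,0,0,0,1]]' 
python3 - <<'E'
from plan import *
plan([.525,.209,.182],table(.476),-1,smax=15)
where()
E
```

```text
t: 4.22
tool_pos: [0.5246, 0.2092, 0.1849]
tool_rot: [1.632, 2.68, 0.014]
contact_force: [-0.2, 0.2, -2.1]
opening: 0.0596
t: 4.47
tool_pos: [0.5242, 0.209, 0.1842]
tool_rot: [1.633, 2.68, 0.013]
contact_force: [0.5, -0.2, -1.2]
opening: 0.0598
t4.5 rows 1 rot [ 0.008 -0.002  0.001] d [ 0.8 -0.  -2.2]
[[0.008,-0.002,0.001,-0.4,0.7,2.2,-1]]
t4.47 tip in tray mm [ 79.7 296.6  -7. ] F world [ 0.5 -0.2 -1.2] tray [ 0.8 -0.4 -0.9] open 59.8 q [ 0.25  0.15  1.91  0.    1.08 -0.23] tcp [0.5242 0.209  0.1842]
```

```bash
python3 -m crank '[[0,0,0,0,0,-10,1],[0,0,0,0,0,-25,1],[0,0,0,0,0,-35,1],[0,0,0,0,0,-35,1],[0,0,0,0,0,-10,1]]' 
python3 - <<'E'
from plan import *
where()
plan(tray_tcp(-.030,0,.07),trayR(0),1,smax=30)
E
```

```text
t: 4.88
tool_pos: [0.5211, 0.2078, 0.2989]
tool_rot: [-1.631, -2.677, 0.003]
contact_force: [0.4, 0.3, -0.2]
opening: 0.0598
t4.88 tip in tray mm [ 35.1 297.   98.9] F world [ 0.4  0.3 -0.2] tray [ 0.5  0.1 -0. ] open 59.8 q [ 0.25 -0.01  1.86  0.    1.3  -0.23] tcp [0.5211 0.2078 0.2989]
t4.9 rows 10 rot [0.343 0.011 0.086] d [ 100.7 -278.9  -15.3]
[[0.034,0.001,0.009,-29.4,-3.8,1.4,1],[0.034,0.001,0.009,-29.4,-3.5,1.5,1],[0.034,0.001,0.009,-29.5,-3.2,1.6,1],[0.034,0.001,0.009,-29.5,-2.9,1.7,1],[0.034,0.001,0.009,-29.5,-2.6,1.7,1],[0.034,0.001,0.009,-29.6,-2.3,1.8,1],[0.034,0.001,0.009,-29.6,-2.0,1.8,1],[0.034,0.001,0.009,-29.6,-1.7,1.9,1]]
[[0.034,0.001,0.009,-29.6,-1.3,1.9,1],[0.034,0.001,0.009,-29.6,-1.0,1.9,1]]
```

```bash
python3 -m crank '[[0.034,0,0.009,-29.5,-4,1.5,1],[0.034,0,0.009,-29.5,-3.5,1.5,1],[0.034,0,0.009,-29.5,-3,1.5,1],[0.034,0,0.009,-29.5,-3,1.5,1],[0.034,0,0.009,-29.5,-2.5,1.5,1],[0.034,0,0.009,-29.5,-2,2,1],[0.034,0,0.009,-29.5,-2,2,1],[0.034,0,0.009,-29.5,-2,2,1]]'
python3 -m crank '[[0.034,0,0.009,-29,-1,2,1],[0.034,0,0.009,-29,-1,2,1],[0,0,0,0,0,0,1],[0,0,0,0,0,0,1]]'
python3 - <<'E'
from plan import *
where()
plan(tray_tcp(-.030,0,.05),trayR(0),1,smax=30)
p=shot('scene','s2.png');q=shot('top','t2.png')
a=cv2.resize(p['image'][150:270,200:340],None,fx=4,fy=4,interpolation=cv2.INTER_CUBIC)[:,:,::-1]
cv2.imwrite('pics/s2c.png',a)
for n,im in (('scene',p),('top',q)):
  print([(np.round(d['centre'],3),round(d['confidence'],2)) for d in spotter.mark_of('blue_carton_mid',im)])
E
```

```text
t: 5.55
tool_pos: [0.6039, -0.0186, 0.2935]
tool_rot: [-1.629, -2.49, 0.348]
contact_force: [0.2, 0.4, -1.6]
opening: 0.0597
t: 5.88
tool_pos: [0.6256, -0.0814, 0.2877]
tool_rot: [-1.633, -2.428, 0.435]
contact_force: [0.8, -0.3, -2.1]
opening: 0.0596
t5.88 tip in tray mm [-31.4 -12.6  73.7] F world [ 0.8 -0.3 -2.1] tray [ 1.4 -0.6 -1.8] open 59.6 q [-0.21  0.24  1.62 -0.2   1.57 -0.57] tcp [ 0.6256 -0.0814  0.2877]
t5.9 rows 1 rot [ 0.002  0.01  -0.005] d [-10.1   7.7 -22.9]
[[0.002,0.01,-0.005,11.2,1.7,23.6,1]]
[(array([ 0.371, -0.197,  0.022]), 0.89), (array([ 0.575, -0.103,  0.133]), 0.86), (array([0.467, 0.682, 0.02 ]), 0.78), (array([ 0.814, -0.196,  0.018]), 0.65)]
[(array([ 0.371, -0.2  ,  0.017]), 0.96), (array([ 0.81 , -0.196,  0.022]), 0.86), (array([0.47 , 0.674, 0.022]), 0.61)]
```

View pics/s2c.png

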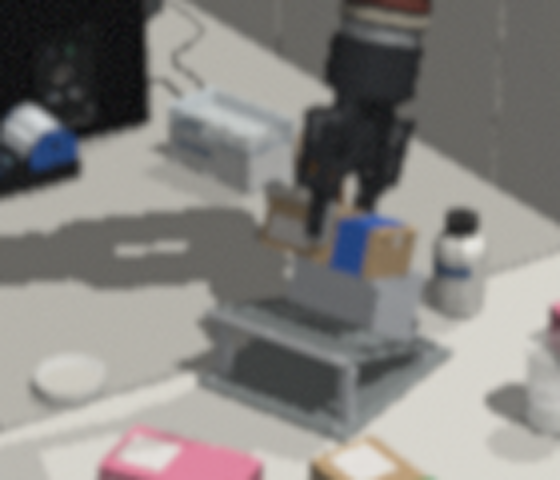

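```bash
python3 -m crank '[[0,0.005,0,4,0.5,10,1],[0,0.005,0,4,0.5,10,1],[0,0,0,3.5,0.5,10,1],[0,0,0,0,0,10,1],[0,0,0,0,0,0,1],[0,0,0,0,0,0,1]]'
python3 - <<'E'
from plan import *
where()
plan(tray_tcp(-.030,0,.015),trayR(0),1,smax=30)
E
```

```text
t: 6.58
tool_pos: [0.6061, -0.0684, 0.2453]
tool_rot: [-1.62, -2.427, 0.425]
contact_force: [0.6, -0.0, -1.9]
opening: 0.0597
t6.58 tip in tray mm [-29.2   8.4  29.4] F world [ 0.6 -0.  -1.9] tray [ 1.1 -0.2 -1.6] open 59.7 q [-0.2   0.24  1.69 -0.19  1.5  -0.55] tcp [ 0.6061 -0.0684  0.2453]
t6.6 rows 1 rot [0.002 0.001 0.003] d [ -1.7  -9.9 -13.4]
[[0.002,0.001,0.003,-8.5,-0.5,14.4,1]]
```

```bash
python3 -m crank '[[0,0,0,-4,0,5,1],[0,0,0,-3,0,5,1],[0,0,0,0,0,3,1],[0,0,0,0,0,0,1],[0,0,0,0,0,0,1]]'
python3 - <<'E'
from plan import *
where()
E
```

```text
t: 7.0
tool_pos: [0.6048, -0.0778, 0.2318]
tool_rot: [-1.621, -2.427, 0.425]
contact_force: [0.4, 0.1, -1.5]
opening: 0.06
t7.00 tip in tray mm [-29.1   0.1  15.1] F world [ 0.4  0.1 -1.5] tray [ 0.9 -0.  -1.3] open 60.0 q [-0.22  0.26  1.7  -0.2   1.47 -0.56] tcp [ 0.6048 -0.0778  0.2318]
```

Expected contact in about 4 mm. Easing down.

```bash
for i in 1 2; do python3 -m crank '[[0,0,0,0,0,1,1],[0,0,0,0,0,1,1],[0,0,0,0,0,0,1]]'; python3 -c "
from plan import *
where()"; done
```

```text
t: 7.25
tool_pos: [0.6046, -0.0785, 0.2305]
tool_rot: [-1.623, -2.428, 0.424]
contact_force: [-0.0, 0.6, -2.2]
opening: 0.0598
t7.25 tip in tray mm [-28.9  -0.5  13.7] F world [-0.   0.6 -2.2] tray [ 1.   0.6 -2. ] open 59.8 q [-0.22  0.26  1.7  -0.2   1.47 -0.56] tcp [ 0.6046 -0.0785  0.2305]
t: 7.5
tool_pos: [0.6042, -0.0787, 0.2291]
tool_rot: [-1.623, -2.429, 0.424]
contact_force: [-0.3, 0.4, -2.1]
opening: 0.0599
t7.50 tip in tray mm [-28.7  -0.7  12.2] F world [-0.3  0.4 -2.1] tray [ 0.6  0.5 -2. ] open 59.9 q [-0.22  0.26  1.7  -0.2   1.47 -0.56] tcp [ 0.6042 -0.0787  0.2291]
```

```bash
for i in 1 2 3; do python3 -m crank '[[0,0,0,0,0,1,1],[0,0,0,0,0,1,1],[0,0,0,0,0,0,1]]'>/dev/null; python3 -c "
from plan import *
where()"; done
```

```text
t7.75 tip in tray mm [-28.3  -1.   12. ] F world [-0.2 -0.4 -2. ] tray [ 0.3 -0.3 -2. ] open 59.9 q [-0.22  0.26  1.7  -0.2   1.46 -0.56] tcp [ 0.6042 -0.0789  0.2289]
t8.00 tip in tray mm [-28.1  -1.4  11.8] F world [ 0.4  0.7 -1.1] tray [ 1.   0.5 -0.8] open 59.4 q [-0.22  0.26  1.7  -0.2   1.46 -0.56] tcp [ 0.6042 -0.0792  0.2287]
t8.25 tip in tray mm [-28.   -1.5  11.7] F world [ 1.1  1.4 -0.8] tray [ 1.7  0.9 -0.2] open 59.6 q [-0.22  0.26  1.71 -0.2   1.46 -0.56] tcp [ 0.6042 -0.0793  0.2286]
```

```bash
python3 -m crank '[[0,0,0,0,0,2.5,1],[0,0,0,0,0,0,1]]'>/dev/null; python3 -c "
from plan import *
where()"
```

```text
t8.42 tip in tray mm [-27.7  -1.8  11.9] F world [-0.  -0.4 -1.7] tray [ 0.4 -0.4 -1.7] open 59.9 q [-0.22  0.26  1.7  -0.2   1.46 -0.56] tcp [ 0.6043 -0.0794  0.2289]
```

```bash
python3 -m crank '[[0,0,0,0,0,3,1],[0,0,0,0,0,3,1]]'; python3 -c "
from plan import *
where()"
```

```text
t: 8.58
tool_pos: [0.6043, -0.0797, 0.2283]
tool_rot: [-1.63, -2.434, 0.418]
contact_force: [-1.5, 6.5, 17.6]
opening: 0.0597
t8.58 tip in tray mm [-27.3  -2.2  11.4] F world [-1.5  6.5 17.6] tray [-5.   6.6 16.9] open 59.7 q [-0.22  0.26  1.71 -0.2   1.46 -0.56] tcp [ 0.6043 -0.0797  0.2283]
```

```bash
python3 -m crank '[[0,0,0,0,0,-0.5,1],[0,0,0,0,0,0,-0.7],[0,0,0,0,0,0,-0.7],[0,0,0,0,0,0,-0.7],[0,0,0,0,0,0,-0.7]]'; python3 -c "
from plan import *
where()"
```

```text
t: 9.0
tool_pos: [0.6044, -0.0799, 0.2282]
tool_rot: [-1.631, -2.436, 0.419]
contact_force: [-1.5, 2.0, 4.1]
opening: 0.0727
t9.00 tip in tray mm [-27.   -2.7  11.3] F world [-1.5  2.   4.1] tray [-2.   2.5  3.7] open 72.7 q [-0.22  0.26  1.71 -0.2   1.46 -0.56] tcp [ 0.6044 -0.0799  0.2282]
```

```bash
python3 -m crank '[[0,0,0,0,0,-5,-0.7],[0,0,0,0,0,-15,-0.7],[0,0,0,0,0,-25,-0.7],[0,0,0,0,0,-30,-0.7],[0,0,0,0,0,-10,-0.7],[0,0,0,0,0,0,-0.7]]'; python3 - <<'E'
from plan import *
where()
p=shot('scene','s3.png');q=shot('top','t3.png')
a=cv2.resize(p['image'][170:270,220:340],None,fx=5,fy=5,interpolation=cv2.INTER_CUBIC)[:,:,::-1]
cv2.imwrite('pics/s3c.png',a)
for n,im in (('scene',p),('top',q)):
  print([(np.round(TR.T@(d['centre']-TO)*1000,1),round(d['confidence'],2)) for d in spotter.mark_of('blue_carton_mid',im)])
plan(tray_tcp(-.092,0,.06),trayR(np.pi/2),-.6,smax=30)
plan(tray_tcp(-.092,0,.06),trayR(-np.pi/2),-.6,smax=30)
E
```

```text
t: 9.5
tool_pos: [0.6291, -0.0687, 0.3058]
tool_rot: [-1.625, -2.426, 0.425]
contact_force: [-0.1, 0.2, -0.1]
opening: 0.0726
t9.50 tip in tray mm [-29.8  -0.8  93.5] F world [-0.1  0.2 -0.1] tray [ 0.   0.3 -0.1] open 72.6 q [-0.19  0.22  1.6  -0.19  1.6  -0.56] tcp [ 0.6291 -0.0687  0.3058]
[(array([ 181.2, -187.5,   37.1]), 0.84), (array([-201.3,  -23.1,  -97.4]), 0.81), (array([191.2, 753.1,  42.6]), 0.78), (array([-26.1,  -3.1,  22.9]), 0.73), (array([248.6, 169.6,  37.2]), 0.49)]
[(array([ 180.2, -186.1,   38.1]), 0.83), (array([-202.4,  -20.8,  -99.4]), 0.78), (array([194. , 748.2,  43.9]), 0.64)]
t9.7 rows 14 rot [ 0.    -0.003 -1.57 ] d [-62.8 -25.8  -6.5]
[[0.0,-0.0,-0.112,-0.0,-4.4,2.1,-0.6],[0.0,-0.0,-0.112,0.5,-4.4,2.1,-0.6],[0.0,-0.0,-0.112,1.0,-4.3,2.1,-0.6],[0.0,-0.0,-0.112,1.5,-4.1,2.1,-0.6],[0.0,-0.0,-0.112,1.9,-4.0,2.1,-0.6],[0.0,-0.0,-0.112,2.3,-3.7,2.1,-0.6],[0.0,-0.0,-0.112,2.7,-3.4,2.1,-0.6],[0.0,-0.0,-0.112,3.1,-3.1,2.1,-0.6]]
[[0.0,-0.0,-0.112,3.4,-2.7,2.1,-0.6],[0.0,-0.0,-0.112,3.7,-2.3,2.1,-0.6],[0.0,-0.0,-0.112,4.0,-1.9,2.1,-0.6],[0.0,-0.0,-0.112,4.1,-1.5,2.1,-0.6],[0.0,-0.0,-0.112,4.3,-1.0,2.1,-0.6],[0.0,-0.0,-0.112,4.4,-0.5,2.1,-0.6]]
t9.7 rows 14 rot [-0.003 -0.     1.572] d [-62.8 -25.8  -6.5]
[[-0.0,-0.0,0.112,-0.0,-4.4,2.1,-0.6],[-0.0,-0.0,0.112,-0.5,-4.4,2.1,-0.6],[-0.0,-0.0,0.112,-1.0,-4.3,2.1,-0.6],[-0.0,-0.0,0.112,-1.5,-4.1,2.1,-0.6],[-0.0,-0.0,0.112,-1.9,-4.0,2.1,-0.6],[-0.0,-0.0,0.112,-2.3,-3.7,2.1,-0.6],[-0.0,-0.0,0.112,-2.7,-3.4,2.1,-0.6],[-0.0,-0.0,0.112,-3.1,-3.1,2.1,-0.6]]
[[-0.0,-0.0,0.112,-3.4,-2.7,2.1,-0.6],[-0.0,-0.0,0.112,-3.7,-2.3,2.1,-0.6],[-0.0,-0.0,0.112,-4.0,-1.9,2.1,-0.6],[-0.0,-0.0,0.112,-4.2,-1.5,2.1,-0.6],[-0.0,-0.0,0.112,-4.3,-1.0,2.1,-0.6],[-0.0,-0.0,0.112,-4.4,-0.5,2.1,-0.6]]
```

View pics/s3c.png

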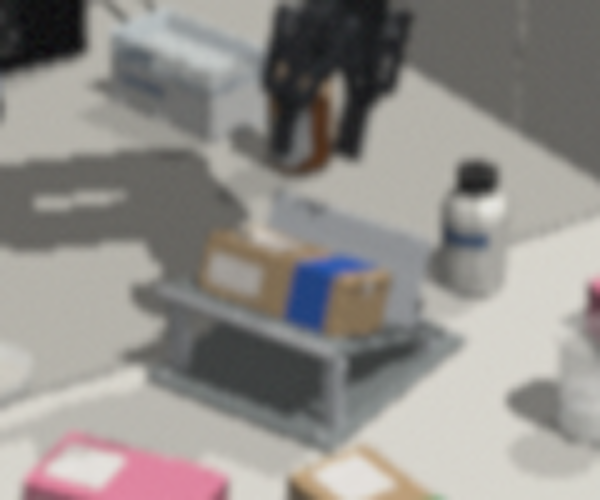

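Blue lies flat on the tray, at about (290,285) in the crop and tray (-26,-3), short of the backstop. Next, turn a quarter so both fingers can push from the front.

```bash
python3 -m crank '[[0,0,0.112,0,-4.5,0,-0.6],[0,0,0.112,-0.5,-4.5,0,-0.6],[0,0,0.112,-1,-4.5,0,-0.6],[0,0,0.112,-1.5,-4,0,-0.6],[0,0,0.112,-2,-4,0,-0.6],[0,0,0.112,-2.5,-3.5,0,-0.6],[0,0,0.112,-2.5,-3.5,0,-0.6],[0,0,0.112,-3,-3,0,-0.6]]'
python3 -m crank '[[0,0,0.112,-3.5,-2.5,2,-0.6],[0,0,0.112,-3.5,-2.5,2,-0.6],[0,0,0.112,-4,-2,2,-0.6],[0,0,0.112,-4,-1.5,2,-0.6],[0,0,0.112,-4.5,-1,2,-0.6],[0,0,0.112,-4.5,-0.5,2,-0.6],[0,0,0,0,0,0,-0.6],[0,0,0,0,0,0,-0.6]]'
python3 - <<'E'
from plan import *
where()
plan(tray_tcp(-.092,0,.02),trayR(-np.pi/2),-.6,smax=15)
E
```

```text
t: 10.37
tool_pos: [0.5892, -0.0817, 0.2969]
tool_rot: [-2.638, -1.484, 0.565]
contact_force: [0.3, 0.2, -0.0]
opening: 0.0681
t: 11.03
tool_pos: [0.5528, -0.092, 0.2794]
tool_rot: [2.987, 0.479, -0.601]
contact_force: [-0.0, -0.2, -0.6]
opening: 0.0686
t11.03 tip in tray mm [-103.9   12.6   41.8] F world [-0.  -0.2 -0.6] tray [ 0.1 -0.2 -0.6] open 68.6 q [-0.26  0.11  1.79 -0.21  1.59  1.03] tcp [ 0.5528 -0.092   0.2794]
t11.0 rows 2 rot [-0.031  0.047 -0.066] d [ -0.7  -7.8 -21.6]
[[-0.015,0.023,-0.033,2.7,3.7,10.5,-0.6],[-0.015,0.023,-0.033,2.4,3.6,10.6,-0.6]]
```

```bash
python3 -m crank '[[-0.015,0.023,-0.03,0,4,10,-0.6],[-0.015,0.023,-0.03,0,4,10,-0.6],[0,0,0,0,4,8,-0.6],[0,0,0,0,0,0,-0.6],[0,0,0,0,0,0,-0.6]]'
python3 - <<'E'
from plan import *
where()
plan(tray_tcp(-.092,0,.01),trayR(-np.pi/2),-.6,smax=15)
E
```

```text
t: 11.45
tool_pos: [0.5462, -0.1068, 0.2487]
tool_rot: [2.973, 0.597, -0.532]
contact_force: [0.1, 0.5, 0.4]
opening: 0.0681
t11.45 tip in tray mm [-97.2  -3.7   8.7] F world [0.1 0.5 0.4] tray [0.1 0.4 0.5] open 68.1 q [-0.29  0.12  1.83 -0.22  1.48  0.94] tcp [ 0.5462 -0.1068  0.2487]
t11.4 rows 1 rot [-0.004  0.004  0.007] d [ 2.7  5.8 -0.3]
[[-0.004,0.004,0.007,4.5,-4.3,-1.3,-0.6]]
```

```bash
python3 -m crank '[[0,0,0,7,-1,0,-0.6],[0,0,0,7,-1,0,-0.6],[0,0,0,6,0,0,-0.6],[0,0,0,3,0,0,-0.6],[0,0,0,0,0,0,-0.6]]'
python3 - <<'E'
from plan import *
where()
plan(tray_tcp(-.07,0,.01),trayR(-np.pi/2),-.6,smax=15)
E
```

```text
t: 11.87
tool_pos: [0.5685, -0.095, 0.2409]
tool_rot: [2.973, 0.599, -0.531]
contact_force: [0.3, -0.1, 0.4]
opening: 0.0678
t11.87 tip in tray mm [-70.8  -1.2   9.9] F world [ 0.3 -0.1  0.4] tray [ 0.  -0.2  0.4] open 67.8 q [-0.26  0.17  1.78 -0.21  1.48  0.97] tcp [ 0.5685 -0.095   0.2409]
t11.9 rows 1 rot [-0.004  0.003  0.008] d [-0.5  1.8 -0. ]
[[-0.004,0.003,0.008,0.3,-1.8,-0.1,-0.6]]
```

```bash
for i in 1 2 3 4; do python3 -m crank '[[0,0,0,3,-0.2,0,-0.6],[0,0,0,3,0,0,-0.6]]'>/dev/null; python3 -c "
from plan import *
where()"; done
```

```text
t12.03 tip in tray mm [-64.1  -1.   10.4] F world [-0.8  0.1  0.2] tray [-0.8  0.4 -0.1] open 68.1 q [-0.25  0.19  1.77 -0.21  1.48  0.97] tcp [ 0.5744 -0.0922  0.2391]
t12.20 tip in tray mm [-57.5  -0.7  10.6] F world [-0.8  0.3 -0.2] tray [-0.5  0.6 -0.4] open 68.3 q [-0.24  0.2   1.76 -0.2   1.47  0.98] tcp [ 0.58   -0.0896  0.237 ]
t12.37 tip in tray mm [-51.   -0.5  10.6] F world [ 0.3 -0.3 -0.5] tray [ 0.4 -0.4 -0.4] open 68.5 q [-0.24  0.22  1.74 -0.2   1.47  0.99] tcp [ 0.5856 -0.087   0.2348]
t12.53 tip in tray mm [-44.4  -0.3  10.6] F world [-0.4 -0.4 -0.4] tray [-0.3 -0.2 -0.5] open 68.2 q [-0.23  0.23  1.73 -0.2   1.47  0.99] tcp [ 0.5913 -0.0845  0.2325]
```

```bash
for i in 1 2 3 4; do python3 -m crank '[[0,0,0,2,0,0,-0.6],[0,0,0,2,0,0,-0.6]]'>/dev/null; python3 -c "
from plan import *
where()" | cut -c1-110; done
```

```text
t12.70 tip in tray mm [-41.3  -0.1  10.6] F world [-10.9  -1.4   9.5] tray [-13.2   2.9   5.3] open 67.9 q [-0
t12.87 tip in tray mm [-41.4   0.2  10.8] F world [-7.7 -1.7  6.9] tray [-9.7  1.3  3.8] open 68.6 q [-0.22  0
t13.03 tip in tray mm [-41.6   0.5  11.1] F world [-7.6 -1.2  6.7] tray [-9.3  1.8  3.7] open 68.0 q [-0.22  0
t13.20 tip in tray mm [-41.8   0.7  11.2] F world [-7.9 -1.5  7.1] tray [-9.8  1.6  4. ] open 68.1 q [-0.22  0
```

```bash
python3 -m crank '[[0,0,0,-2,0,0,-0.6],[0,0,0,-8,0,0,-0.6],[0,0,0,-15,0,0,-0.6],[0,0,0,-15,0,-10,-0.6],[0,0,0,-5,0,-35,-0.6],[0,0,0,0,0,-40,-0.6],[0,0,0,0,0,-40,-0.6],[0,0,0,0,0,0,-0.6]]'
python3 - <<'E'
from plan import *
where()
p=shot('scene','s4.png');q=shot('top','t4.png')
a=cv2.resize(p['image'][190:260,240:330],None,fx=6,fy=6,interpolation=cv2.INTER_CUBIC)[:,:,::-1]
b=cv2.resize(q['image'][160:230,290:365],None,fx=6,fy=6,interpolation=cv2.INTER_CUBIC)[:,:,::-1]
cv2.imwrite('pics/s4c.png',a);cv2.imwrite('pics/t4c.png',b)
for n,im in (('scene',p),('top',q)):
  print([(np.round(TR.T@(d['centre']-TO)*1000,1),round(d['confidence'],2)) for d in spotter.mark_of('blue_carton_mid',im)])
  print([(np.round(d['centre'],3),round(d['confidence'],2)) for d in spotter.mark_of('green_carton_mid',im)])
E
```

```text
t: 13.87
tool_pos: [0.6027, -0.0806, 0.3632]
tool_rot: [2.964, 0.583, -0.603]
contact_force: [0.2, 1.1, 0.8]
opening: 0.0682
t13.87 tip in tray mm [-85.7   1.2 137.7] F world [0.2 1.1 0.8] tray [0.3 1.  0.9] open 68.2 q [-0.22  0.13  1.61 -0.21  1.73  0.96] tcp [ 0.6027 -0.0806  0.3632]
[(array([-203.6,  -23.5, -100.3]), 0.8), (array([ 183.5, -186.3,   35.8]), 0.66), (array([-1.9, -1.7, 20.5]), 0.59), (array([189.5, 752.6,  44.3]), 0.54)]
[(array([ 0.49 , -0.305,  0.02 ]), 0.56)]
[(array([-203.3,  -24.7, -103.6]), 0.72), (array([194. , 751.9,  46.8]), 0.7), (array([ 178.8, -183.4,   35.8]), 0.59), (array([-0. , -2.8, 17.6]), 0.43), (array([  59. , -195.6,  -26.4]), 0.43)]
[(array([ 0.49 , -0.298,  0.016]), 0.56)]
```

View pics/s4c.png

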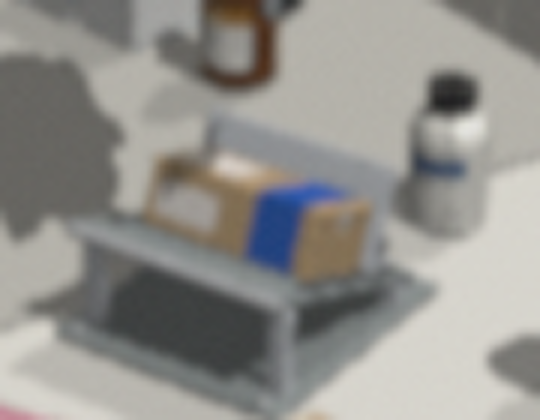

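View pics/t4c.png

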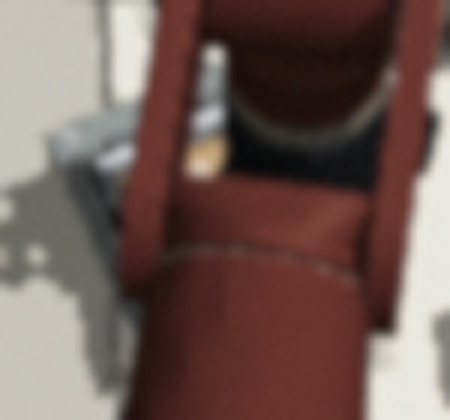

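```bash
python3 - <<'E'
from plan import *
plan([.49,-.299,.29],table(.045),-1,smax=40)
E
```

```text
t14.2 rows 11 rot [-0.276  0.344 -1.208] d [-109.2 -218.4  -61.6]
[[-0.025,0.031,-0.11,-13.1,14.8,11.5,-1],[-0.025,0.031,-0.11,-15.0,13.0,11.4,-1],[-0.025,0.031,-0.11,-16.7,11.0,11.2,-1],[-0.025,0.031,-0.11,-18.1,8.8,10.9,-1],[-0.025,0.031,-0.11,-19.3,6.4,10.5,-1],[-0.025,0.031,-0.11,-20.2,4.0,10.0,-1],[-0.025,0.031,-0.11,-20.8,1.5,9.4,-1],[-0.025,0.031,-0.11,-21.1,-1.0,8.8,-1]]
[[-0.025,0.031,-0.11,-21.1,-3.5,8.1,-1],[-0.025,0.031,-0.11,-20.8,-6.1,7.3,-1],[-0.025,0.031,-0.11,-20.3,-8.5,6.5,-1]]
```

```bash
python3 -m crank '[[-0.025,0.031,-0.11,-13,15,8,-1],[-0.025,0.031,-0.11,-15,13,8,-1],[-0.025,0.031,-0.11,-16.5,11,8,-1],[-0.025,0.031,-0.11,-18,9,8,-1],[-0.025,0.031,-0.11,-19,6.5,10,-1],[-0.025,0.031,-0.11,-20,4,10,-1],[-0.025,0.031,-0.11,-21,1.5,9.5,-1],[-0.025,0.031,-0.11,-21,-1,9,-1]]'
python3 -m crank '[[-0.025,0.031,-0.11,-21,-3.5,8,-1],[-0.025,0.031,-0.11,-21,-6,7.5,-1],[-0.025,0.031,-0.11,-20,-8.5,6.5,-1],[0,0,0,0,0,0,-1],[0,0,0,0,0,0,-1]]'
python3 - <<'E'
from plan import *
where()
plan([.49,-.299,.22],table(.045),-1,smax=20)
E
```

```text
t: 14.83
tool_pos: [0.5216, -0.2401, 0.303]
tool_rot: [-2.459, -1.942, 0.184]
contact_force: [0.0, 0.9, -0.9]
opening: 0.0852
t: 15.25
tool_pos: [0.487, -0.3047, 0.2738]
tool_rot: [-2.075, -2.31, -0.013]
contact_force: [-0.5, -0.5, 0.4]
opening: 0.0853
t15.25 tip in tray mm [-169.5 -158.4   -2.2] F world [-0.5 -0.5  0.4] tray [-0.7 -0.2  0.2] open 85.3 q [-0.69  0.06  1.83  0.01  1.29 -0.8 ] tcp [ 0.487  -0.3047  0.2738]
t15.2 rows 3 rot [-0.019 -0.032  0.062] d [  3.    5.7 -53.8]
[[-0.006,-0.011,0.021,1.2,1.5,17.9,-1],[-0.006,-0.011,0.021,1.4,1.4,17.9,-1],[-0.006,-0.011,0.021,1.6,1.2,17.9,-1]]
```

```bash
python3 -m crank '[[-0.006,-0.011,0.021,1,1,18,-1],[-0.006,-0.011,0.02,1,1,18,-1],[-0.006,-0.01,0.01,1,1,16,-1],[0,0,0,0,0,0,-1],[0,0,0,0,0,0,-1]]'
python3 - <<'E'
from plan import *
where()
plan([.49,-.299,.182],table(.045),-1,smax=14)
E
```

```text
t: 15.67
tool_pos: [0.489, -0.2968, 0.2181]
tool_rot: [-2.166, -2.27, 0.004]
contact_force: [0.7, -0.0, -0.4]
opening: 0.0857
t15.67 tip in tray mm [-145.1 -157.8  -52.7] F world [ 0.7 -0.  -0.4] tray [ 0.8 -0.3 -0.2] open 85.7 q [-0.68  0.12  1.87 -0.    1.15 -0.72] tcp [ 0.489  -0.2968  0.2181]
t15.7 rows 3 rot [-0.005 -0.001  0.002] d [  1.   -2.2 -36.1]
[[-0.002,-0.0,0.001,-0.8,0.3,12.0,-1],[-0.002,-0.0,0.001,-0.8,0.3,12.0,-1],[-0.002,-0.0,0.001,-0.8,0.3,12.0,-1]]
```

```bash
python3 -m crank '[[0,0,0,-0.8,0,12,-1],[0,0,0,-0.8,0,12,-1],[0,0,0,0,0,10,-1],[0,0,0,0,0,0,-1],[0,0,0,0,0,0,-1]]'
python3 - <<'E'
from plan import *
where()
plan([.49,-.299,.182],table(.045),-1,smax=14)
E
```

```text
t: 16.08
tool_pos: [0.4904, -0.2975, 0.183]
tool_rot: [-2.166, -2.273, 0.005]
contact_force: [0.9, -0.5, 0.9]
opening: 0.0855
t16.08 tip in tray mm [-132.1 -159.3  -85.3] F world [ 0.9 -0.5  0.9] tray [ 0.3 -0.8  1. ] open 85.5 q [-0.67  0.17  1.88 -0.    1.09 -0.72] tcp [ 0.4904 -0.2975  0.183 ]
t16.1 rows 1 rot [-0.003  0.001  0.003] d [-0.4 -1.5 -1. ]
[[-0.003,0.001,0.003,-1.5,-0.4,1.0,-1]]
```

```bash
python3 -m crank '[[0,0,0,0,0,1,-1],[0,0,0,0,0,0,1],[0,0,0,0,0,0,1],[0,0,0,0,0,0,1],[0,0,0,0,0,0,1],[0,0,0,0,0,0,1],[0,0,0,0,0,0,1],[0,0,0,0,0,0,1]]' 20
python3 -c "
from plan import *
where()"
python3 -m crank '[[0,0,0,0,0,-10,1],[0,0,0,0,0,-25,1],[0,0,0,0,0,-38,1],[0,0,0,0,0,-38,1],[0,0,0,0,0,-30,1],[0,0,0,0,0,-15,1],[0,0,0,0,0,0,1]]' 
python3 - <<'E'
from plan import *
where()
plan(tray_tcp(-.023,-.002,.13),trayR(0),1,smax=30)
E
```

```text
t: 16.75
tool_pos: [0.4904, -0.298, 0.1826]
tool_rot: [-2.167, -2.273, 0.005]
contact_force: [-0.1, 0.1, -1.1]
opening: 0.0595
t16.75 tip in tray mm [-132.1 -159.9  -85.7] F world [-0.1  0.1 -1.1] tray [ 0.3  0.1 -1. ] open 59.5 q [-0.68  0.18  1.88 -0.    1.09 -0.72] tcp [ 0.4904 -0.298   0.1826]
t: 17.33
tool_pos: [0.489, -0.2962, 0.3436]
tool_rot: [-2.16, -2.265, 0.006]
contact_force: [1.1, 0.0, -2.7]
opening: 0.0592
t17.33 tip in tray mm [-188.5 -156.    65. ] F world [ 1.1  0.  -2.7] tray [ 1.8 -0.4 -2.2] open 59.2 q [-0.67 -0.02  1.8  -0.    1.38 -0.72] tcp [ 0.489  -0.2962  0.3436]
t17.3 rows 10 rot [ 0.336 -0.068 -0.338] d [158.6 233.5  -6. ]
[[0.034,-0.007,-0.034,22.6,17.0,0.6,1],[0.034,-0.007,-0.034,22.0,17.7,-0.2,1],[0.034,-0.007,-0.034,21.4,18.4,-0.9,1],[0.034,-0.007,-0.034,20.7,19.1,-1.7,1],[0.034,-0.007,-0.034,20.1,19.7,-2.5,1],[0.034,-0.007,-0.034,19.4,20.3,-3.3,1],[0.034,-0.007,-0.034,18.6,20.8,-4.1,1],[0.034,-0.007,-0.034,17.9,21.3,-5.0,1]]
[[0.034,-0.007,-0.034,17.1,21.7,-5.8,1],[0.034,-0.007,-0.034,16.4,22.0,-6.6,1]]
```

```bash
python3 -m crank '[[0.034,-0.007,-0.034,22.5,17,0.5,1],[0.034,-0.007,-0.034,22,17.5,0,1],[0.034,-0.007,-0.034,21.5,18.5,-1,1],[0.034,-0.007,-0.034,20.5,19,-1.5,1],[0.034,-0.007,-0.034,20,19.5,-2.5,1],[0.034,-0.007,-0.034,19.5,20,-3.5,1],[0.034,-0.007,-0.034,18.5,21,-4,1],[0.034,-0.007,-0.034,18,21,-5,1]]'
python3 -m crank '[[0.034,-0.007,-0.034,17,21,-6,1],[0.034,-0.007,-0.034,13,17,-6,1],[0,0,0,0,0,0,1],[0,0,0,0,0,0,1],[0,0,0,0,0,0,1]]'
python3 - <<'E'
from plan import *
where()
plan(tray_tcp(-.023,-.002,.08),trayR(0),1,smax=15)
p=shot('scene','s5.png')
a=cv2.resize(p['image'][150:270,200:340],None,fx=4,fy=4,interpolation=cv2.INTER_CUBIC)[:,:,::-1]
cv2.imwrite('pics/s5c.png',a)
for s in ('blue_carton_mid','green_carton_mid'):
  print(s,[(np.round(TR.T@(d['centre']-TO)*1000,1),round(d['confidence'],2)) for d in spotter.mark_of(s,p)])
E
```

```text
t: 18.0
tool_pos: [0.615, -0.1057, 0.3326]
tool_rot: [-1.723, -2.396, 0.371]
contact_force: [0.2, 0.5, -3.7]
opening: 0.0598
t: 18.42
tool_pos: [0.6441, -0.0556, 0.323]
tool_rot: [-1.588, -2.416, 0.456]
contact_force: [-0.5, -0.4, -3.1]
opening: 0.0597
t18.42 tip in tray mm [-23.7   6.2 116.1] F world [-0.5 -0.4 -3.1] tray [ 0.5 -0.2 -3.1] open 59.7 q [-0.17  0.25  1.55 -0.2   1.67 -0.56] tcp [ 0.6441 -0.0556  0.323 ]
t18.4 rows 3 rot [-0.03  -0.003  0.018] d [-12.3 -13.5 -32.3]
[[-0.01,-0.001,0.006,-2.6,-1.2,12.0,1],[-0.01,-0.001,0.006,-2.6,-1.3,12.0,1],[-0.01,-0.001,0.006,-2.6,-1.4,12.0,1]]
blue_carton_mid [(array([ 181.9, -187.5,   36.2]), 0.9), (array([191.5, 753.7,  41.5]), 0.8), (array([ 0.7, -0.3, 20.7]), 0.75), (array([-201.2,  -21.5,  -98.6]), 0.57)]
green_carton_mid [(array([-21.6,   4.2, 129.1]), 0.94)]
```

View pics/s5c.png

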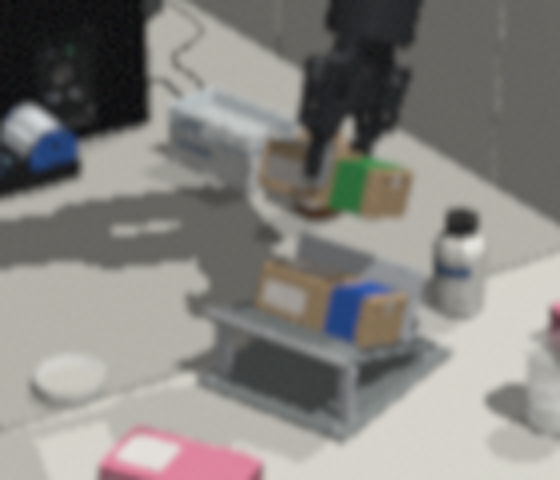

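```bash
python3 -m crank '[[-0.012,-0.001,0.007,-3,-1.5,12,1],[-0.012,-0.001,0.007,-3,-1.5,12,1],[-0.006,0,0,-2,-1,10,1],[0,0,0,0,0,0,1],[0,0,0,0,0,0,1],[0,0,0,0,0,0,1]]'
python3 - <<'E'
from plan import *
where()
plan(tray_tcp(-.025,-.002,.058),trayR(0),1,smax=10)
E
```

```text
t: 19.07
tool_pos: [0.6302, -0.0754, 0.2945]
tool_rot: [-1.633, -2.422, 0.421]
contact_force: [0.8, -0.8, -2.7]
opening: 0.0594
t19.07 tip in tray mm [-27.1  -7.   82.4] F world [ 0.8 -0.8 -2.7] tray [ 1.4 -1.1 -2.4] open 59.4 q [-0.2   0.24  1.61 -0.19  1.58 -0.56] tcp [ 0.6302 -0.0754  0.2945]
t19.1 rows 3 rot [ 0.005 -0.001 -0.006] d [ -7.1   2.6 -23.9]
[[0.002,-0.0,-0.002,1.7,0.9,8.1,1],[0.002,-0.0,-0.002,1.7,1.0,8.1,1],[0.002,-0.0,-0.002,1.7,1.0,8.1,1]]
```

```bash
python3 -m crank '[[0.002,0,-0.002,1.5,0.5,8,1],[0.002,0,-0.002,1.5,0.5,8,1],[0,0,0,1,0.5,6,1],[0,0,0,0,0,0,1],[0,0,0,0,0,0,1],[0,0,0,0,0,0,1]]'
python3 - <<'E'
from plan import *
where()
plan(tray_tcp(-.025,-.002,.054),trayR(0),1,smax=10)
E
```

```text
t: 19.57
tool_pos: [0.623, -0.0734, 0.2725]
tool_rot: [-1.626, -2.424, 0.425]
contact_force: [-0.4, 0.3, -3.2]
opening: 0.0595
t19.57 tip in tray mm [-25.5  -2.6  59.7] F world [-0.4  0.3 -3.2] tray [ 0.8  0.4 -3.1] open 59.5 q [-0.2   0.25  1.64 -0.19  1.55 -0.56] tcp [ 0.623  -0.0734  0.2725]
t19.6 rows 1 rot [ 0.003  0.    -0.001] d [-1.1  0.1 -5.6]
[[0.003,0.0,-0.001,0.5,1.0,5.7,1]]
```

```bash
for i in 1 2 3; do python3 -m crank '[[0,0,0,0,0,2,1],[0,0,0,0,0,2,1]]'>/dev/null; python3 -c "
from plan import *
where()" | cut -c1-115; done
```

```text
t19.73 tip in tray mm [-25.1  -2.7  56.3] F world [-0.2 -0.7 -2.8] tray [ 0.6 -0.6 -2.8] open 59.6 q [-0.2   0.25  
t19.90 tip in tray mm [-24.9  -2.9  52.4] F world [-0.1  0.3 -2.5] tray [ 0.9  0.3 -2.4] open 59.4 q [-0.21  0.25  
t20.07 tip in tray mm [-24.8  -3.1  49.9] F world [ 0.2  4.3 11.5] tray [-2.2  3.9 11.4] open 59.9 q [-0.21  0.25
```

Contact is at the expected height with about 14 N. Releasing partway.

```bash
python3 -m crank '[[0,0,0,0,0,-0.5,1],[0,0,0,0,0,0,-0.64],[0,0,0,0,0,0,-0.64],[0,0,0,0,0,0,-0.64],[0,0,0,0,0,0,-0.64]]'; python3 -c "
from plan import *
where()"
python3 -m crank '[[0,0,0,0,0,-5,-0.64],[0,0,0,0,0,-15,-0.64],[0,0,0,0,0,-25,-0.64],[0,0,0,0,0,-30,-0.64],[0,0,0,0,0,-10,-0.64],[0,0,0,0,0,0,-0.64]]'; python3 - <<'E'
from plan import *
where()
p=shot('scene','s6.png')
a=cv2.resize(p['image'][170:270,220:340],None,fx=5,fy=5,interpolation=cv2.INTER_CUBIC)[:,:,::-1]
cv2.imwrite('pics/s6c.png',a)
for s in ('blue_carton_mid','green_carton_mid'):
  print(s,[(np.round(TR.T@(d['centre']-TO)*1000,1),round(d['confidence'],2)) for d in spotter.mark_of(s,p)])
E
```

```text
t: 20.48
tool_pos: [0.6211, -0.0752, 0.2662]
tool_rot: [-1.631, -2.43, 0.423]
contact_force: [-0.5, 0.8, -0.1]
opening: 0.0702
t20.48 tip in tray mm [-24.7  -4.3  52.9] F world [-0.5  0.8 -0.1] tray [-0.1  0.9 -0.2] open 70.2 q [-0.21  0.25  1.65 -0.19  1.53 -0.56] tcp [ 0.6211 -0.0752  0.2662]
t: 20.98
tool_pos: [0.6476, -0.0637, 0.3479]
tool_rot: [-1.628, -2.425, 0.426]
contact_force: [0.1, -0.7, 0.9]
opening: 0.0701
t20.98 tip in tray mm [-26.3  -3.3 139.6] F world [ 0.1 -0.7  0.9] tray [-0.5 -0.7  0.7] open 70.1 q [-0.18  0.23  1.53 -0.19  1.68 -0.56] tcp [ 0.6476 -0.0637  0.3479]
blue_carton_mid [(array([-203.3,  -23.1, -100.1]), 0.83), (array([ 179. , -186.3,   36.6]), 0.68), (array([192.6, 755.4,  43.2]), 0.58), (array([-3.4, -2.2, 22.4]), 0.57)]
green_carton_mid [(array([-21. ,  -6.3,  60.6]), 0.93)]
```

View pics/s6c.png

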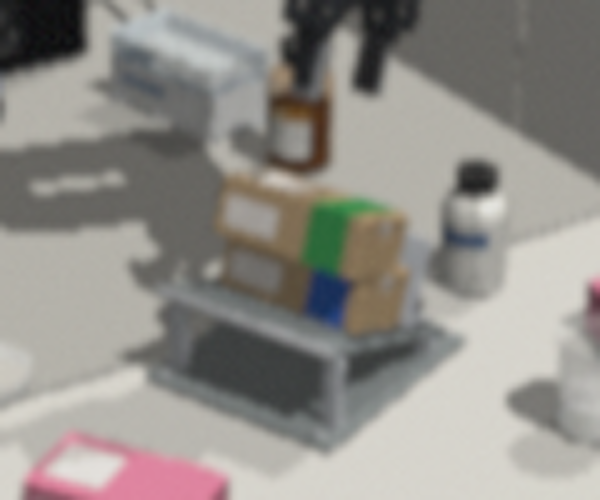

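Green sits flat on blue, overhanging forward as intended. Turn the fingers again and push.

```bash
python3 -m crank '[[0,0,0.112,0,-5.5,0,-0.6],[0,0,0.112,-0.5,-5.5,0,-0.6],[0,0,0.112,-1,-5,0,-0.6],[0,0,0.112,-1.5,-5,0,-0.6],[0,0,0.112,-2,-5,0,-0.6],[0,0,0.112,-3,-4.5,0,-0.6],[0,0,0.112,-3.5,-4,0,-0.6],[0,0,0.112,-4,-4,0,-0.6]]'
python3 -m crank '[[0,0,0.112,-4,-3,0,-0.6],[0,0,0.112,-4.5,-3,0,-0.6],[0,0,0.112,-4.5,-2,0,-0.6],[0,0,0.112,-5,-2,0,-0.6],[0,0,0.112,-5,-1,0,-0.6],[0,0,0.1,-5,-0.5,0,-0.6],[0,0,0,0,0,0,-0.6],[0,0,0,0,0,0,-0.6]]'
python3 - <<'E'
from plan import *
where()
plan(tray_tcp(-.092,-.004,.05),trayR(-np.pi/2),-.6,smax=15)
E
```

```text
t: 21.8
tool_pos: [0.6009, -0.079, 0.3398]
tool_rot: [-2.639, -1.481, 0.567]
contact_force: [0.2, 0.5, 0.2]
opening: 0.0682
t: 22.47
tool_pos: [0.5648, -0.0896, 0.3327]
tool_rot: [2.986, 0.495, -0.61]
contact_force: [-0.3, 0.1, -0.4]
opening: 0.0685
t22.47 tip in tray mm [-111.7   10.6   96. ] F world [-0.3  0.1 -0.4] tray [-0.   0.2 -0.5] open 68.5 q [-0.25  0.08  1.72 -0.21  1.68  1.01] tcp [ 0.5648 -0.0896  0.3327]
t22.5 rows 4 rot [-0.034  0.052 -0.055] d [ -1.7 -10.  -46.6]
[[-0.008,0.013,-0.014,3.4,2.3,11.2,-0.6],[-0.008,0.013,-0.014,3.3,2.3,11.2,-0.6],[-0.008,0.013,-0.014,3.1,2.2,11.3,-0.6],[-0.008,0.013,-0.014,2.9,2.2,11.4,-0.6]]
```

```bash
python3 -m crank '[[-0.008,0.013,-0.014,1,3,11,-0.6],[-0.008,0.013,-0.014,1,3,11,-0.6],[-0.008,0.013,-0.014,1,3,12,-0.6],[-0.008,0.013,-0.014,1,2.5,12,-0.6],[0,0,0,0,1,0,-0.6],[0,0,0,0,0,0,-0.6],[0,0,0,0,0,0,-0.6]]'
python3 - <<'E'
from plan import *
where()
plan(tray_tcp(-.075,-.004,.047),trayR(-np.pi/2),-.6,smax=15)
E
```

```text
t: 23.05
tool_pos: [0.5546, -0.1054, 0.2801]
tool_rot: [2.973, 0.617, -0.536]
contact_force: [0.4, 0.3, 0.3]
opening: 0.0685
t23.05 tip in tray mm [-100.3   -5.    41. ] F world [0.4 0.3 0.3] tray [0.3 0.1 0.5] open 68.5 q [-0.28  0.1   1.79 -0.21  1.54  0.92] tcp [ 0.5546 -0.1054  0.2801]
t23.1 rows 2 rot [-0.007  0.005  0.02 ] d [22.4 11.6 -2.8]
[[-0.003,0.002,0.01,12.3,-0.9,-3.0,-0.6],[-0.003,0.002,0.01,12.3,-1.0,-3.0,-0.6]]
```

```bash
python3 -m crank '[[0,0,0.01,6,-0.5,-3,-0.6],[0,0,0.01,8,-0.5,-3,-0.6],[0,0,0,7,0,-1.5,-0.6],[0,0,0,0,0,0,-0.6],[0,0,0,0,0,0,-0.6]]'
python3 - <<'E'
from plan import *
where()
plan(tray_tcp(-.075,-.004,.047),trayR(-np.pi/2),-.6,smax=15)
E
```

```text
t: 23.47
tool_pos: [0.5786, -0.0943, 0.2825]
tool_rot: [2.976, 0.586, -0.528]
contact_force: [-0.5, 0.1, -0.2]
opening: 0.0683
t23.47 tip in tray mm [-75.7  -4.2  52.3] F world [-0.5  0.1 -0.2] tray [-0.3  0.3 -0.3] open 68.3 q [-0.25  0.15  1.74 -0.2   1.55  0.96] tcp [ 0.5786 -0.0943  0.2825]
t23.5 rows 1 rot [-0.005  0.002 -0.001] d [-1.7  0.4 -5.1]
[[-0.005,0.002,-0.001,0.5,-0.9,5.3,-0.6]]
```

```bash
python3 -m crank '[[0,0,0,1,0,3,-0.6],[0,0,0,2,0,2,-0.6]]'>/dev/null; for i in 1 2 3 4; do python3 -m crank '[[0,0,0,3,0,0,-0.6],[0,0,0,3,0,0,-0.6]]'>/dev/null; python3 -c "
from plan import *
where()"|cut -c1-110; done
```

```text
t23.80 tip in tray mm [-65.9  -4.3  47.6] F world [-0.1 -0.5  0.1] tray [-0.3 -0.4 -0. ] open 68.1 q [-0.24  0
t23.97 tip in tray mm [-59.7  -4.2  47.3] F world [ 0.2 -0.4  0.8] tray [-0.3 -0.5  0.8] open 68.6 q [-0.24  0
t24.13 tip in tray mm [-53.2  -4.3  47.3] F world [-0.1 -0.1  0.6] tray [-0.4 -0.1  0.5] open 68.3 q [-0.23  0
t24.30 tip in tray mm [-46.6  -4.4  47.3] F world [-0.3 -0.5  0.6] tray [-0.6 -0.3  0.4] open 68.4 q [-0.23  0
```

```bash
for i in 1 2 3 4 ; do python3 -m crank '[[0,0,0,1.5,0,0,-0.6],[0,0,0,1.5,0,0,-0.6]]'>/dev/null; python3 -c "
from plan import *
where()"|cut -c1-110; done
```

```text
t24.47 tip in tray mm [-43.   -4.3  47.2] F world [-0.3 -0.1  0.6] tray [-0.5  0.   0.5] open 68.5 q [-0.22  0
t24.63 tip in tray mm [-40.8  -4.3  47.3] F world [-8.6 -1.8  7.3] tray [-10.6   1.6   3.9] open 68.0 q [-0.22
t24.80 tip in tray mm [-41.1  -4.1  47.4] F world [-6.4 -1.6  5.4] tray [-7.9  1.   2.9] open 68.4 q [-0.22  0
t24.97 tip in tray mm [-41.4  -4.1  47.4] F world [-5.9 -2.4  5.1] tray [-7.7  0.   2.6] open 68.4 q [-0.22  0
```

```bash
python3 -m crank '[[0,0,0,-2,0,0,-0.6],[0,0,0,-8,0,0,-0.6],[0,0,0,-15,0,0,-0.6],[0,0,0,-20,0,-5,-0.6],[0,0,0,-20,0,-30,-0.6],[0,0,0,-25,0,-30,-0.6],[0,0,0,-25,0,-20,-0.6],[0,0,0,0,0,0,-0.6]]'
python3 -m crank '[[0,0,0,-30,-20,-10,-0.6],[0,0,0,-30,-30,-10,-0.6],[0,0,0,-30,-30,-10,-0.6],[0,0,0,-20,-30,-10,-0.6],[0,0,0,0,-35,0,-0.6],[0,0,0,0,-35,0,-0.6],[0,0,0,0,-20,0,-0.6],[0,0,0,0,0,0,-0.6]]'
cat > chk.py <<'E'
import sys
from fit import *
from plan import *
n=sys.argv[1]
where()
p=shot('scene','s%s.png'%n);q=shot('top','t%s.png'%n)
a=cv2.resize(p['image'][180:260,240:330],None,fx=6,fy=6,interpolation=cv2.INTER_CUBIC)[:,:,::-1]
b=cv2.resize(q['image'][160:230,290:365],None,fx=6,fy=6,interpolation=cv2.INTER_CUBIC)[:,:,::-1]
cv2.imwrite('pics/s%sc.png'%n,a);cv2.imwrite('pics/t%sc.png'%n,b)
for im in (p,q):
 for s in ('blue_carton_mid','green_carton_mid'):
  print(s,[(np.round(TR.T@(d['centre']-TO)*1000,1),round(d['confidence'],2)) for d in spotter.mark_of(s,im)])
E
python3 chk.py 7
```

```text
t: 25.63
tool_pos: [0.5351, -0.1117, 0.3872]
tool_rot: [2.97, 0.582, -0.568]
contact_force: [0.9, -0.3, 1.0]
opening: 0.0683
t: 26.3
tool_pos: [0.3731, 0.0422, 0.4657]
tool_rot: [2.978, 0.576, -0.559]
contact_force: [0.1, -0.2, 0.3]
opening: 0.0684
t26.30 tip in tray mm [-271.4  201.9  177.3] F world [ 0.1 -0.2  0.3] tray [-0.1 -0.2  0.3] open 68.4 q [-0.05 -0.51  2.   -0.15  1.99  1.1 ] tcp [0.3731 0.0422 0.4657]
blue_carton_mid [(array([-203.1,  -20.5,  -98.4]), 0.96), (array([191.1, 755.1,  44. ]), 0.84), (array([ 182.8, -185.5,   38.2]), 0.77), (array([ 1.4, -1.2, 20.5]), 0.62)]
green_carton_mid [(array([-0.3, -9.4, 63.4]), 0.82)]
blue_carton_mid [(array([192.5, 748.2,  45.6]), 0.94), (array([-2.1,  0.6, 19.7]), 0.46)]
green_carton_mid [(array([ 4. , -0.5, 60.3]), 0.67)]
```

View pics/s7c.png

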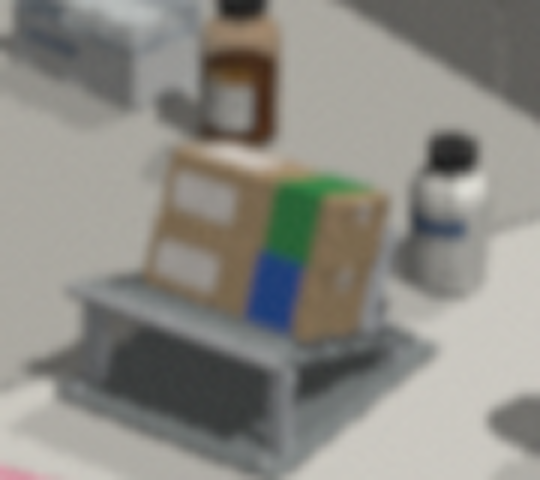

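View pics/t7c.png

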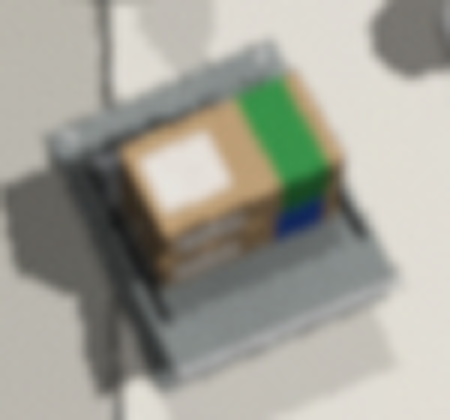

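Both cartons show stacked flush and parallel to the backstop: green at about (270,210) and blue at about (230,280) in the scene crop. I'll check the centring with a model overlay.

```bash
python3 - <<'E'
from fit import *
from plan import *
p=eyes.get_image('scene');q=eyes.get_image('top')
def W(c): return TO+np.array(c)/1000@TR.T
for n,im,(u0,u1,v0,v1) in (('s',p,(230,330,175,265)),('t',q,(285,370,155,232))):
    S=7
    a=cv2.resize(im['image'][v0:v1,u0:u1],None,fx=S,fy=S,interpolation=cv2.INTER_CUBIC)[:,:,::-1].copy()
    def L(pts,col):
        x=(proj(im,W(pts))-[u0,v0]+.5)*S
        cv2.polylines(a,[np.round(x).astype(np.int32)],True,col,1,cv2.LINE_AA)
    L([(-80,-70,0),(-80,70,0),(70,70,0),(70,-70,0)],(0,255,255))
    L([(29.5,-62,0),(29.5,62,0),(29.5,62,62),(29.5,-62,62)],(255,0,255))
    for z in(0,40,80): L([(-30.5,-55,z),(-30.5,55,z),(29.5,55,z),(29.5,-55,z)],(0,0,255))
    cv2.imwrite('pics/ov_%s.png'%n,a)
# green fit from outlines: box free y, yaw on tray
for im in (p,q):
  for d in spotter.outline_of('green_carton_mid',im)[:1]:
    r=d['region'].astype(np.float32)
    def box(v):
        x,y,th=v; c,s=np.cos(th),np.sin(th)
        return W([[1000*x+c*i-s*j,1000*y+s*i+c*j,k] for i in(-30,30) for j in(-55,55) for k in(40,80)])
    b=fit([im],[r],(0,0,[0,]),box); print(d['confidence'],b.x,b.fun)
E
```

```text
0.64 [-0.00422946 -0.00699114  0.22222439] 0.07516114413738251
0.76 [ 0.00225489 -0.00287506 -0.0065866 ] 0.05774647742509842
```

View pics/ov_s.png

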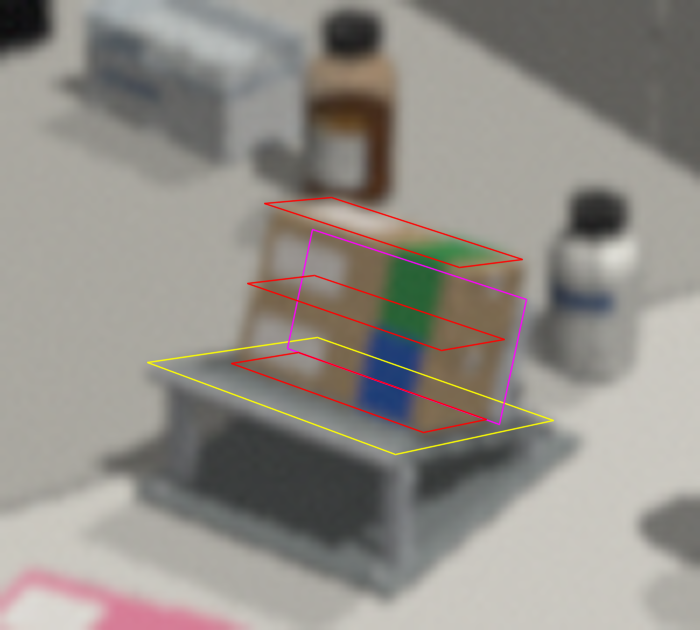

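View pics/ov_t.png

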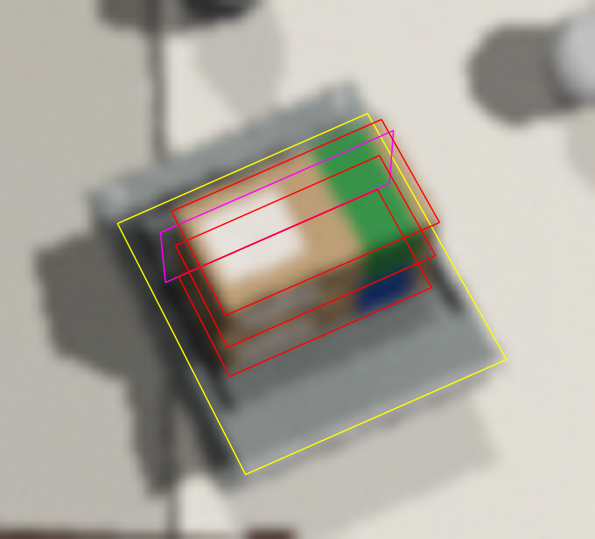

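```bash
python3 - <<'E'
from fit import *
from plan import *
q=eyes.get_image('top')
Rm=R.from_rotvec(q['rvec']).as_matrix(); c=-Rm.T@np.array(q['tvec']); n=TR[:,2]
def tp(x,y,z):
    u=290+(x+.5)/6-.5; v=160+(y+.5)/6-.5
    d=Rm.T@np.linalg.inv(K(q))@np.array([u,v,1.])
    s=((TO+TR@[0,0,z/1000]-c)@n)/(d@n); return np.round(TR.T@(c+s*d-TO)*1000,1)[:2]
for l,z,P in (('tray front',0,[(165,383),(397,283)]),('green top',80,[(122,150),(295,72),(345,160),(163,238)])):
    r=[tp(*k,z) for k in P]; print(l,r,np.mean(r,0))
E
```

```text
tray front [array([-80.5,  79.2]), array([-81.6, -65.2])] [-81.05   7.  ]
green top [array([28.4, 52.1]), array([ 29.5, -54.5]), array([-30.7, -54.6]), array([-29.6,  54.5])] [-0.6   -0.625]
```

```bash
python3 - <<'E'
from plan import *
q=eyes.get_image('top')
for s in ['reagent_amber','reagent_white','tip_box','petri_dish','beaker']:
    print(s,[np.round(d['centre'],3) for d in spotter.mark_of(s,q)][:1])
where()
print(ctrl.finish_job())
E
```

```text
reagent_amber [array([0.73 , 0.16 , 0.002])]
reagent_white [array([ 0.734, -0.063,  0.002])]
tip_box [array([ 0.712,  0.295, -0.001])]
petri_dish []
beaker [array([ 0.687, -0.255, -0.   ])]
t27.15 tip in tray mm [-271.2  199.6  177.4] F world [-0.7 -0.5 -0.4] tray [-0.7 -0.2 -0.7] open 68.2 q [-0.05 -0.51  2.   -0.15  1.99  1.1 ] tcp [0.3746 0.0401 0.4656]
the job is handed in; nothing more can be done
None
```

I stocked the rack and handed the job in at about 27 s, well inside the 72 s limit; no verdict is reported.

**What I did:** I set the blue carton down short of the backstop and pushed it home from the front with both fingers. I then laid the green carton on top and pushed that home the same way. Each set-down pressed with about 14–19 N, and each carton met the backstop at 11–13 N. The gripper ended clear of everything, reading under 1 N.

**Last checks:**
- **Position against the backstop:** both cartons met it at nearly the same spot, with the fingers within about 1 mm of each other. The last pictures show them flat, flush and stacked.
- **Squareness:** fitting the green carton's outline in the top picture gave about 0.007 rad to the backstop. The same fit in the scene picture gave 0.22 rad. I put that down to the oblique view, because the edges look parallel in the pictures.
- **Centring:** the blue carton is about 1–2 mm off centre and the green about 4 mm, both inside the 15 mm limit. The estimates disagree by several millimetres; the worst single reading for green was 9 mm. My tray outline was also off by about 5 mm in the top picture.
- **Bystanders:** both bottles, the tip box and the beaker read within about 4 mm of where they started. The petri dish was not detected in that last picture, but the arm never worked near it.

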